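Check a thermometer probe and hold it in the sample through the guide

ROBOT

A 7-joint arm with a two-finger parallel gripper is mounted at the origin on the work surface. World frame = base frame: x ahead of the robot, y to its left, z up, the work surface at z = 0. Lengths are in m, angles in rad, forces in N, time in s.
With the tool pointing down it reaches from about 0.425 to 0.925 m from the base axis. Payload 6.8 kg.
Tool frame: the origin (TCP) lies between the finger pads; the fingertips stand 14 mm ahead of it and the grasp point (between the pads) lies 5 mm behind it; z points along the fingers, y is the direction in which the jaws open and shut (so a half turn about z gives the same grasp; the last joint's range is limited). The gripper opens to 85 mm and grips with 20 to 120 N. Pads are 22 mm wide; open, the fingers measure 114 mm over their backs; the gripper's body (76 mm by 85 mm) begins 54 mm behind the grasp point. The pads swing forward as they close: fully open they stand 13 mm farther back than shut.
Start: joints at [-1.261, 0.477, 0.022, 1.555, -0.011, 1.109, -0.083], TCP at [0.274, 0.617, 0.245] pointing down, gripper open.
Joint ranges: [-2.96, 2.96], [-0.34, 2.1], [-1.41, 1.46], [0.24, 2.44], [-1.37, 4.51], [0.17, 1.92], [-2.96, 2.96]. Speed limits (rad/s): [2.39, 2.39, 3.14, 3.14, 3.14, 3.14, 3.14].

INTERFACE

Orientations are given as a unit quaternion [w, x, y, z].
In Python, from station import bot gives the robot as it stands.
- The arm moves only by the shell command python3 -m crank 'ROWS' [FORCE]. ROWS is JSON, a list of rows, each a list of 3 entries, a list of its own where there are three numbers: the shift along the tool's x, y, z in m, then the turn, a rotation vector about the tool's x, y, z in degrees, then the finger opening in m, from 0 to 0.0854. A call has 1 to 10 rows; each row shifts and turns the commanded pose from where the row before left it, along the tool's axes as they then stand; what a row does not reach is not made up. A row lasts 1/8 s, in which the tool goes at most 62.5 mm and 10.7 degrees, less where a joint would pass 70% of its speed; a pose out of reach is approached as far as the arm can. A call is refused whole if a number of a shift passes 0.0625 or a number of a turn 10.7, either way. A call with a gripper value outside its range is refused whole. The fingers move at their own pace and stop on an object; FORCE is the grip in N (left out, the last holds). Time passes only in rows, so rows that do not move let the fingers close. It gives the time, the measured TCP pose, the force and the opening at its end, in the units of the state.
- bot.get_obs(): the state, without advancing time (a new reading comes with each control period).
- bot.read_camera(name): name is "scene" or "top" or "wrist"; returns (picture, depth): 400x640x3 uint8, red, green, blue; 400x640 float32, m along the optical axis (not along the pixel's ray), 0 where there is no reading.
- bot.calibration(name): a dict with "fx", "fy", "cx", "cy" (pixels), "D" ([k1, k2, p1, p2, k3] as OpenCV has them; the pictures are not rectified), "extrinsics" (4x4, takes a point from camera to world coordinates). Camera axes: x right, y down, z forward; pixel columns grow to the right and rows downward; lengths in m; the calibration is good to about 2 mm. A picture is of the moment at which its call begins: read the wrist's pose just before it. calibration takes no time and is no camera call; for the wrist camera it gives the pose at the moment of the call.
- bot.hand_in(): hands the job in, once; it reports no verdict.
The state is a dict: "t": time; "q": joint angles; "joint_vel": joint speeds; "joint_torque": joint torques, N m; "eef_pos": TCP position; "tool_rot": TCP orientation; "contact_force": force on the tool from outside, world axes, zero at the start; "torque": the same for the moment, N m; "gripper_width": opening from 0.0 (shut) to 1.0 (fully open).
Only numpy, scipy, OpenCV 4.12 (cv2) and the standard library are available. Lean on these libraries where they do the work, as an engineer would, in place of code of your own. Each camera call takes 0.05 s, during which the arm holds its last target.

TASK

Lift the thermometer probe out of its parking tube and press its tip lightly onto the wide spring-capped check post and then onto the narrow one, so that each cap gives a few millimetres without being driven hard onto its stop. Then lower the stem through the hole of the guide plate into the beaker, never touching the guide stand or the beaker, until the dark band on the stem is level with the plate's top face, and finish while still holding the probe there, motionless and centred in the hole. Leave the other things on the bench where they are.

Things in the scene. Friction and masses are not known exactly. Their poses are not given: they have to be found in the camera images.
- probe_grip (a point): Centre of the thermometer probe's dark grey handle, the point to grip: upright, 24 x 24 mm square, 56 mm tall (28 mm above and below this point). Under it a round flange 32 mm wide, 6 mm thick, then a straight steel stem, 8 mm diameter, 100 mm long. z points from tip to handle; x and y are normal to the handle's flats. Starts upright in the parking tube, flange on its rim; yaw varies.
- probe_tip (a point): Flat lower end of the probe's stem, on its axis, 134 mm below probe_grip. Same axes as probe_grip.
- probe_band (a point): Centre of the dark band round the probe's stem, 6 mm tall, on the stem's axis, 48 mm above the tip and 86 mm below probe_grip.
- probe: The whole probe, about 0.12 kg; origin at the tip, z up along the stem.
- park: Parking tube, fixed: a white upright tube, outer diameter 36 mm, bore 14 mm, rim 112 mm above the table, on a dark round foot 68 mm across. Origin at the centre of the foot's underside. The probe must be lifted 100 mm straight up to clear it.
- guide: Fixed stand, may swap sides with the parking tube. Base 100 x 136 x 12 mm (x, y, z), origin under its centre; 12 mm pillars at y = +-56 mm; on them a level guide plate 70 x 136 x 8 mm, top 100 mm above the table (nuts over the pillars 3 mm higher). A glass beaker, 72 mm wide, is fixed under the hole: inner floor 16 mm, rim 82 mm above the table.
- guide_hole (a point): Centre of the guide plate's round through hole, in the plate's top face. The hole is 20 mm in diameter and 8 mm deep, its axis vertical and over the beaker's axis.
- wide_top (a point): Centre of the top face of the WIDE check post's spring cap: a flat steel disc 36 mm in diameter, 6 mm thick, 60 mm above the table when free.
- narrow_top (a point): Centre of the top face of the NARROW check post's spring cap: a flat steel disc 16 mm in diameter, 6 mm thick, 60 mm above the table when free.
- wide_cap (a joint): How far the wide cap is pressed down, m: 0 free, 0.010 at its hard stop. Spring about 400 N/m (4 N at the stop).
- narrow_cap (a joint): How far the narrow cap is pressed down, m: 0 free, 0.010 at its hard stop. Spring about 400 N/m (4 N at the stop).
- wide_post: The wide check post, fixed: dark foot 56 mm across, 12 mm tall, grey stem 24 mm thick, carrying the wide cap. Origin at the centre of the foot's underside.
- narrow_post: The narrow check post, as the wide one but with the narrow cap. The two posts may change places.
- vial: Bystander: small glass vial with a white cap, 26 mm across, 48 mm tall, standing between the posts. Origin under its centre.
- stopper: Bystander: black rubber stopper, 28 mm across, 24 mm tall. Origin under its centre.
- reagent: Bystander: amber bottle, 64 mm across, 140 mm tall. Origin under its centre.
- powder_jar: Bystander: white jar, 68 mm across, 90 mm tall. Origin under its centre.
- dish: Bystander: covered flat glass dish, 92 mm across, 15 mm tall. Origin under its centre.
- pipette: Bystander: pipette lying flat, about 260 mm long along its x, 40 mm wide, 26 mm tall. Origin on the table under it.
- tipbox: Bystander: blue tip box 85 x 120 mm, 54 mm tall. Origin under its centre.
Things that resemble listed ones, but are neither listed nor needed, are in the scene too. There is more than one size of the probe; the job needs the smaller.

How it is judged:
By the outcome, as a careful person would: the job done as asked, in the order asked, and still so for the second after the job is handed in, while the arm keeps its last pose, push and grip.
It also fails if it takes over 67 s, if anything falls off the work surface, if the arm or the gripper's body presses on something with over 40 N, if the wrist force passes 120 N, or if a joint passes its speed limit or range.

## Working session

There is one attempt and no reset: what is moved stays moved. The work goes in short steps, Python scripts to look and compute and a shell command to move; the robot and the scene stay as the last step left them, time stands still between calls to the robot, and variables do not carry over. Pictures are saved under pics/ and viewed, and the job is handed in when it is done.

```bash
ls; mkdir -p pics; python3 - <<'E'
from station import bot
import cv2,numpy as np,pickle
np.set_printoptions(precision=4,suppress=True)
o=bot.get_obs();print(o)
for n in("scene","top","wrist"):
    c=bot.calibration(n);p,d=bot.read_camera(n)
    pickle.dump((c,p,d),open(f"{n}0.pkl","wb"))
    cv2.imwrite(f"pics/{n}0.png",p[:,:,::-1]);print(n,c)
E
```

```text
pics
{'t': 0.0, 'q': array([-1.2611,  0.4778,  0.0223,  1.5565, -0.0115,  1.1093, -0.0831]), 'joint_vel': array([-0.0009, -0.0009, -0.002 ,  0.0028, -0.0009, -0.0013,  0.0011]), 'joint_torque': array([  0.0002, -59.6444,   1.6076, -28.12  ,   0.0123,   0.0093,
         0.    ]), 'eef_pos': array([0.2737, 0.6164, 0.2443]), 'tool_rot': array([-0.0001,  0.2073,  0.9783, -0.0009]), 'contact_force': array([0.2896, 0.1021, 0.3994]), 'torque': array([0.0439, 0.026 , 0.0236]), 'gripper_width': 0.9983488350478102}
scene {'fx': 469.87545339274754, 'fy': 469.87545339274754, 'cx': 324.7159305086262, 'cy': 206.4063828751946, 'D': array([-0.0267,  0.    ,  0.    ,  0.    ,  0.    ]), 'extrinsics': array([[-0.8457,  0.2981, -0.4426,  1.1835],
       [ 0.5336,  0.4816, -0.6952,  1.0572],
       [ 0.0059, -0.8241, -0.5664,  0.8868],
       [ 0.    ,  0.    ,  0.    ,  1.    ]])}
top {'fx': 449.5359321101477, 'fy': 449.5359321101477, 'cx': 318.5898174928553, 'cy': 196.8151054664688, 'D': array([-0.0515,  0.    ,  0.    ,  0.    ,  0.    ]), 'extrinsics': array([[ 0.0079, -0.9954,  0.0951,  0.4745],
       [-1.    , -0.0074,  0.0064,  0.0933],
       [-0.0057, -0.0951, -0.9954,  1.3603],
       [ 0.    ,  0.    ,  0.    ,  1.    ]])}
wrist {'fx': 295.2458266606649, 'fy': 295.2458266606649, 'cx': 322.93825111755035, 'cy': 199.8593322111624, 'D': array([0.0083, 0.    , 0.    , 0.    , 0.    ]), 'extrinsics': array([[ 0.405 ,  0.8736,  0.2697,  0.2065],
       [ 0.9143, -0.3866, -0.1206,  0.6469],
       [-0.0011,  0.2954, -0.9554,  0.3724],
       [ 0.    ,  0.    ,  0.    ,  1.    ]])}
```

View pics/scene0.png

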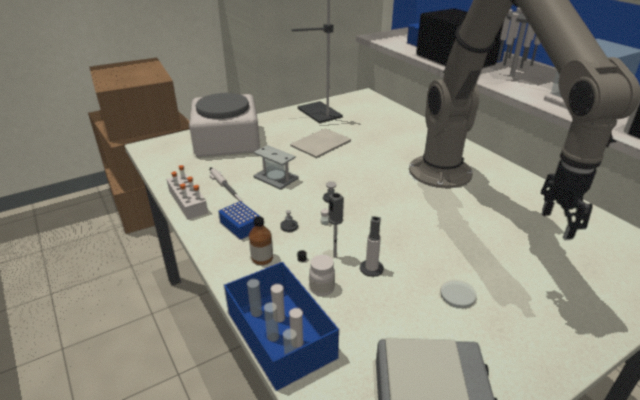

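View pics/top0.png

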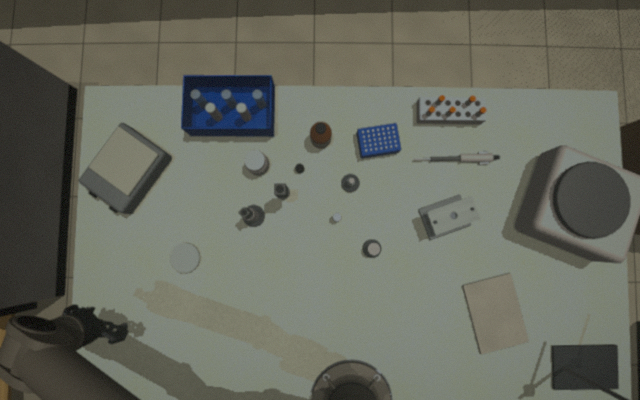

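View pics/wrist0.png

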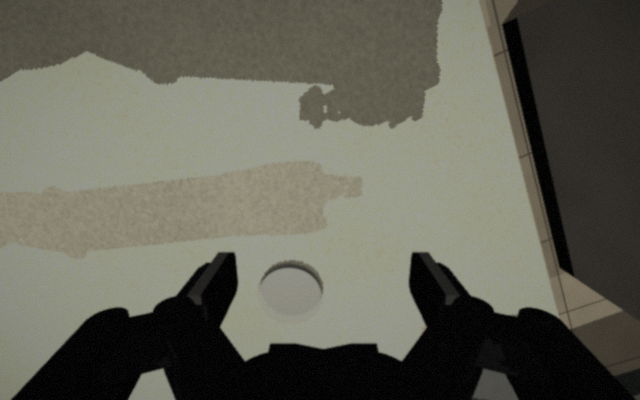

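The scene picture shows two probe-like objects, at (375,245) in a white tube with a dark foot and at (335,215) on a thin stem. The guide stand is at (277,167) and the posts are near (290,220) and (330,190). I'll look at close crops next.

```bash
python3 - <<'E'
import cv2,pickle,numpy as np
s=cv2.imread("pics/scene0.png");t=cv2.imread("pics/top0.png")
a=cv2.resize(s[165:285,260:400],None,fx=5,fy=5,interpolation=cv2.INTER_CUBIC)
b=cv2.resize(t[140:270,225:385],None,fx=5,fy=4.6,interpolation=cv2.INTER_CUBIC)
cv2.imwrite("pics/a.png",a);b=cv2.resize(t[140:270,225:385],None,fx=4.6,fy=4.6,interpolation=cv2.INTER_CUBIC);cv2.imwrite("pics/b.png",b)
E
```

```text
(no output)
```

View pics/a.png

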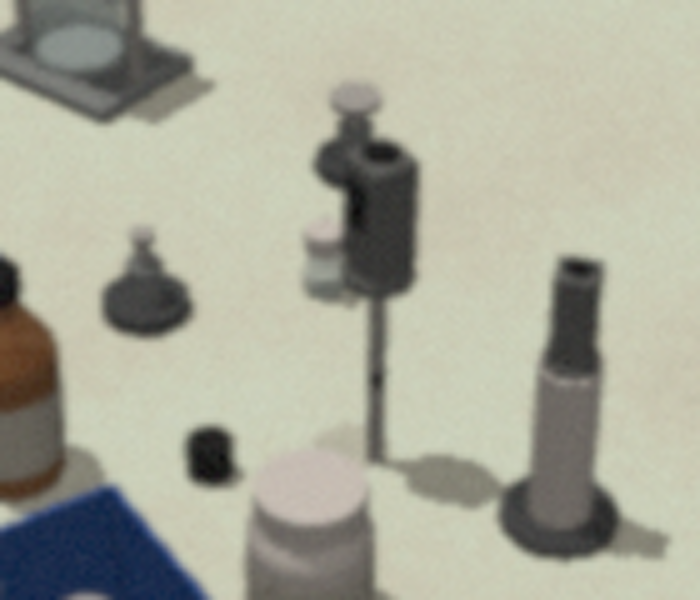

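View pics/b.png

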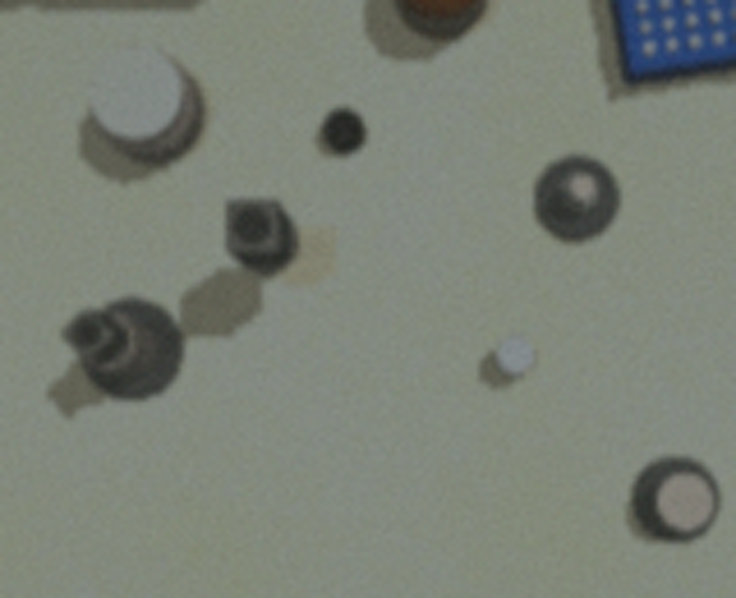

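The small probe is the one in the white tube with the dark foot, at scene (375,245) and top (247,212). The lookalike is a larger free-standing probe, at scene (337,215) and top (281,190), so I'll leave that alone. The wide cap is at top (373,249) and the narrow cap at top (351,181). The vial is at top (337,217) and the stopper at top (299,168).

```bash
cat > h.py <<'E'
import numpy as np,cv2,pickle
from scipy.spatial.transform import Rotation as R
np.set_printoptions(precision=4,suppress=True)
def ray(c,uv):
    K=np.array([[c['fx'],0,c['cx']],[0,c['fy'],c['cy']],[0,0,1]])
    n=cv2.undistortPoints(np.array(uv,float).reshape(-1,1,2),K,np.array(c['D'])).reshape(-1,2)
    E=np.array(c['extrinsics']);d=np.c_[n,np.ones(len(n))]@E[:3,:3].T
    return E[:3,3],d
def plane(c,uv,z):
    o,d=ray(c,uv);return o+d*((z-o[2])/d[:,2])[:,None]
def proj(c,P):
    E=np.linalg.inv(np.array(c['extrinsics']));K=np.array([[c['fx'],0,c['cx']],[0,c['fy'],c['cy']],[0,0,1]])
    return cv2.projectPoints(np.array(P,float).reshape(-1,1,3),cv2.Rodrigues(E[:3,:3])[0],E[:3,3],K,np.array(c['D']))[0].reshape(-1,2)
def shot(n,name):
    from station import bot
    c=bot.calibration(n);p,d=bot.read_camera(n)
    pickle.dump((c,p,d),open(name+".pkl","wb"));cv2.imwrite(f"pics/{name}.png",p[:,:,::-1]);return c,p,d
E
python3 - <<'E'
from h import *
c,p,d=pickle.load(open("top0.pkl","rb"))
B=lambda x,y:(225+x/4.6-.4,140+y/4.6-.4)
for n,(uv,z) in dict(foot=(B(133,348),.0085),handletop=(B(90,333),.174),wide=(B(687,502),.06),widefoot=(B(676,500),.012),narrow=(B(582,187),.06),nfoot=(B(577,199),.012),bigtop=(B(252,224),.25),bigflange=(B(264,240),.16),vial=(B(516,356),.048),stopper=(B(343,132),.024),jar=(B(137,92),.09),reagent=((320,128),.14),tipbox=((379,140),.054),guide=((454.5,215.5),.1)).items():
    print(n,np.array(uv),plane(c,[uv],z)[0])
t=cv2.resize(p[180:250,405:495,::-1],None,fx=8,fy=8,interpolation=cv2.INTER_CUBIC);cv2.imwrite("pics/g.png",t)
c,p,d=pickle.load(open("scene0.pkl","rb"))
S=lambda x,y:(260+x/5,165+y/5)
print(plane(c,[S(560,525)],.0085),plane(c,[S(580,268)],.174),plane(c,[S(355,98)],.06),plane(c,[S(143,233)],.06),plane(c,[S(376,460)],0))
E
```

```text
foot [253.513  215.2522] [0.5463 0.2977 0.0085]
handletop [244.1652 211.9913] [0.546  0.2977 0.174 ]
wide [373.9478 248.7304] [ 0.4499 -0.0588  0.06  ]
widefoot [371.5565 248.2957] [ 0.4502 -0.0573  0.012 ]
narrow [351.1217 180.2522] [0.6479 0.0072 0.06  ]
nfoot [350.0348 182.8609] [0.6463 0.0073 0.012 ]
bigtop [279.3826 188.2957] [0.6011 0.1981 0.25  ]
bigflange [281.9913 191.7739] [0.602  0.1995 0.16  ]
vial [336.7739 216.9913] [0.5411 0.0481 0.048 ]
stopper [299.1652 168.2957] [0.6878 0.1609 0.024 ]
jar [254.3826 159.6   ] [0.7017 0.2864 0.09  ]
reagent [320 128] [0.7826 0.0987 0.14  ]
tipbox [379 140] [ 0.7694 -0.0757  0.054 ]
guide [454.5 215.5] [ 0.5449 -0.2815  0.1   ]
[[0.5516 0.31   0.0085]] [[0.5435 0.299  0.174 ]] [[ 0.4512 -0.0552  0.06  ]] [[0.6462 0.0079 0.06  ]] [[ 0.6022  0.2023 -0.    ]]
```

View pics/g.png

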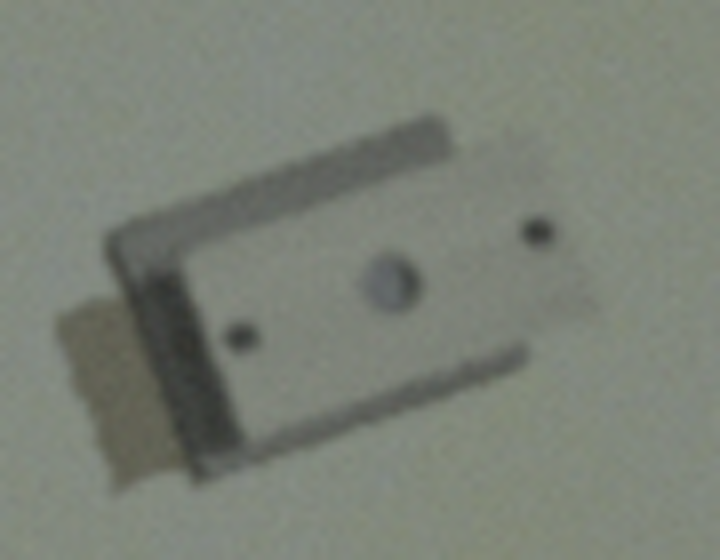

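The stopped pictures agree to about 3 mm. The guide hole is near (0.545,-0.281), between two nuts in the crop. I'll move over the probe, staying high.

```bash
python3 -m crank '[[[0,0,-0.03],[0,0,0],0.0854],[[-0.03,-0.015,-0.03],[0,0,0],0.0854],[[-0.045,-0.022,-0.01],[0,0,0],0.0854],[[-0.055,-0.026,0],[0,0,0],0.0854],[[-0.055,-0.026,0],[0,0,0],0.0854],[[-0.055,-0.026,0],[0,0,0],0.0854],[[-0.055,-0.026,0],[0,0,0],0.0854],[[-0.045,-0.022,0],[0,0,0],0.0854],[[-0.03,-0.014,0],[0,0,0],0.0854],[[0,0,0],[0,0,0],0.0854]]' 40
python3 - <<'E'
from h import *
from station import bot
o=bot.get_obs();print(o['t'],o['eef_pos'],o['tool_rot'],o['joint_vel'])
shot("wrist","w1")
E
```

```text
t: 1.4
eef_pos: [0.5423, 0.3014, 0.3151]
tool_rot: [0.0, 0.21, 0.978, -0.001]
contact_force: [-0.2, 0.2, -0.1]
gripper_width: 1.004
1.4 [0.5423 0.3014 0.3151] [ 0.0004  0.2103  0.9776 -0.0007] [-0.0441 -0.0047 -0.06    0.004  -0.0197  0.0001 -0.0245]
```

View pics/w1.png

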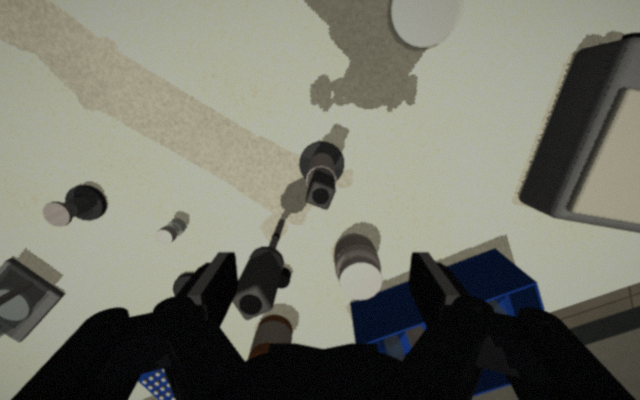

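The small probe's handle top is at about (319,193) in the wrist picture and the tube foot at (322,160). The big probe at (258,295) stands clear of it. I'll zoom in.

```bash
python3 - <<'E'
import cv2
p=cv2.imread("pics/w1.png")
cv2.imwrite("pics/w1c.png",cv2.resize(p[135:220,285:360],None,fx=8,fy=7,interpolation=cv2.INTER_CUBIC).clip(0,255))
q=cv2.resize(p[135:215,285:365],None,fx=7,fy=7,interpolation=cv2.INTER_CUBIC)
cv2.imwrite("pics/w1c.png",cv2.convertScaleAbs(q,alpha=1.8,beta=10))
E
```

```text
(no output)
```

View pics/w1c.png

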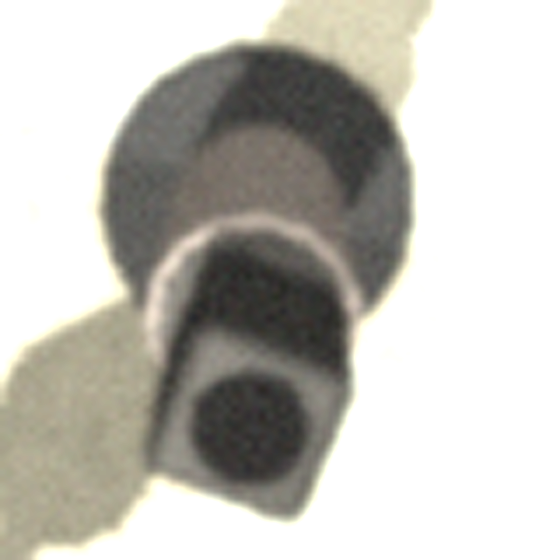

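```bash
python3 - <<'E'
from h import *
c,p,d=pickle.load(open("w1.pkl","rb"))
f=lambda x,y:(285+(x+.5)/7-.5,135+(y+.5)/7-.5)
k=[f(203,323),f(350,375),f(297,518),f(150,465)]
P=plane(c,k,.174);print(P,P.mean(0))
e=np.diff(np.r_[P,P[:1]],axis=0)[:,:2];print(np.linalg.norm(e,axis=1),np.degrees(np.arctan2(e[:,1],e[:,0]))%90)
print('circ',plane(c,[f(249,427)],.174),'foot',plane(c,[f(257,195)],.0085))
q=np.array([0.0004,0.2103,0.9776,-0.0007]);Rm=R.from_quat(q[[1,2,3,0]]);M=Rm.as_matrix();print(M)
print('yaw y', np.degrees(np.arctan2(M[1,1],M[0,1])))
# foot contour centre
g=cv2.cvtColor(p,cv2.COLOR_RGB2GRAY);print(g[160,320],g[140,250])
E
```

```text
[[0.5305 0.2975 0.174 ]
 [0.5452 0.3125 0.174 ]
 [0.5608 0.2978 0.174 ]
 [0.5456 0.2826 0.174 ]] [0.5455 0.2976 0.174 ]
[0.021  0.0215 0.0215 0.0212] [45.7506 46.6416 44.9432 45.3012]
circ [[0.5462 0.2971 0.174 ]] foot [[0.544  0.2982 0.0085]]
[[-0.9115  0.4112  0.0005]
 [ 0.4112  0.9115 -0.0015]
 [-0.0011 -0.0012 -1.    ]]
yaw y 65.71920651291619
61 160
```

The handle is centred at (0.5457,0.2975) with flats at about 45.5° yaw, and the foot centre agrees. I'll turn the tool +20.2° about its z axis and then re-read.

```bash
python3 -m crank '[[[0,0,0],[0,0,7],0.0854],[[0,0,0],[0,0,7],0.0854],[[0,0,0],[0,0,6.2],0.0854],[[0,0,0],[0,0,0],0.0854],[[0,0,0],[0,0,0],0.0854]]'
cat >> h.py <<'E'
def state(target=None):
    from station import bot
    o=bot.get_obs();q=np.array(o['tool_rot']);M=R.from_quat(q[[1,2,3,0]]).as_matrix()
    print('t',round(o['t'],2),'pos',o['eef_pos'],'q7',o['q'],'F',o['contact_force'],'w',round(o['gripper_width'],4),'yaw_y',np.degrees(np.arctan2(M[1,1],M[0,1])),'z',M[:,2],'v',abs(o['joint_vel']).max())
    if target is not None: print('tool shift',M.T@(np.array(target)-o['eef_pos']))
    return o,M
E
python3 - <<'E'
from h import *
state([.5457,.2975,.141])
E
```

```text
t: 2.08
eef_pos: [0.5395, 0.306, 0.3152]
tool_rot: [-0.0, 0.374, 0.927, 0.0]
contact_force: [-0.0, -0.4, -0.4]
gripper_width: 1.0
t 2.08 pos [0.5395 0.306  0.3152] q7 [-0.7959  0.3339  0.2357  1.6219 -0.0828  1.1958  0.2617] F [-0.0156 -0.4147 -0.4233] w 0.9998 yaw_y 46.06884240323167 z [-0.0004  0.0002 -1.    ] v 0.006612564637538894
tool shift [-0.0104 -0.0018  0.1742]
```

```bash
python3 -m crank '[[[-0.0052,-0.0009,0.01],[0,0,0],0.0854],[[-0.0052,-0.0009,0.03],[0,0,0],0.0854],[[0,0,0.03],[0,0,0],0.0854],[[0,0,0.025],[0,0,0],0.0854],[[0,0,0],[0,0,0],0.0854],[[0,0,0],[0,0,0],0.0854]]'
python3 - <<'E'
from h import *
state([.5457,.2975,.141])
c,p,d=shot("wrist","w2")
print(proj(c,[[.5457,.2975,.174]]))
E
```

```text
t: 2.82
eef_pos: [0.547, 0.2965, 0.221]
tool_rot: [0.0, 0.376, 0.927, 0.0]
contact_force: [1.1, -0.3, 0.6]
gripper_width: 1.001
t 2.83 pos [0.547  0.2965 0.221 ] q7 [-0.7665  0.4172  0.2253  1.7262 -0.1071  1.0093  0.2976] F [ 1.0651 -0.3245  0.5929] w 1.0011 yaw_y 45.85960918870269 z [ 0.0008  0.0005 -1.    ] v 0.012176444433590748
tool shift [ 0.0017 -0.0003  0.08  ]
[[321.0105 227.0744]]
```

View pics/w2.png

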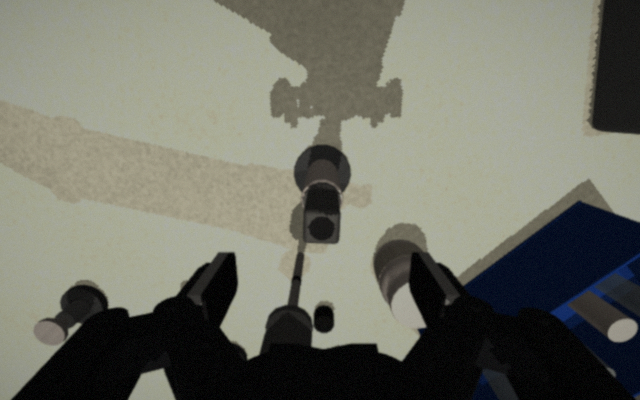

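The handle is aligned between the fingers, centred at (321,227) as predicted. I'll descend and close.

```bash
python3 -m crank '[[[0.0015,0,0.02],[0,0,0],0.0854],[[0,0,0.02],[0,0,0],0.0854],[[0,0,0.02],[0,0,0],0.0854],[[0,0,0.015],[0,0,0],0.0854],[[0,0,0.003],[0,0,0],0.0854],[[0,0,0],[0,0,0],0.0854]]'
python3 - <<'E'
from h import *
state([.5457,.2975,.141])
E
python3 -m crank '[[[0,0,0],[0,0,0],0.05],[[0,0,0],[0,0,0],0.03],[[0,0,0],[0,0,0],0.01],[[0,0,0],[0,0,0],0.01],[[0,0,0],[0,0,0],0.01],[[0,0,0],[0,0,0],0.01]]' 50
python3 - <<'E'
from h import *
state([.5457,.2975,.141])
shot("wrist","w3")
E
```

```text
t: 3.62
eef_pos: [0.5458, 0.2977, 0.1429]
tool_rot: [0.0, 0.376, 0.927, 0.0]
contact_force: [0.2, 0.5, 0.2]
gripper_width: 1.006
t 3.62 pos [0.5458 0.2977 0.1429] q7 [-0.7529  0.5047  0.2059  1.7906 -0.131   0.8585  0.3141] F [0.2113 0.4681 0.2037] w 1.0056 yaw_y 45.85719341329622 z [ 0.0008  0.0005 -1.    ] v 0.008524642983098402
tool shift [-0.0001 -0.0002  0.0019]
t: 4.38
eef_pos: [0.5455, 0.2976, 0.1426]
tool_rot: [0.0, 0.376, 0.927, 0.0]
contact_force: [-0.7, 0.1, 3.6]
gripper_width: 0.272
t 4.38 pos [0.5455 0.2976 0.1426] q7 [-0.7529  0.5049  0.2058  1.7912 -0.1311  0.8583  0.3142] F [-0.665   0.1012  3.6034] w 0.2719 yaw_y 45.85955454445863 z [ 0.0003  0.0003 -1.    ] v 0.0009343430967056693
tool shift [-0.0002  0.      0.0016]
```

View pics/w3.png

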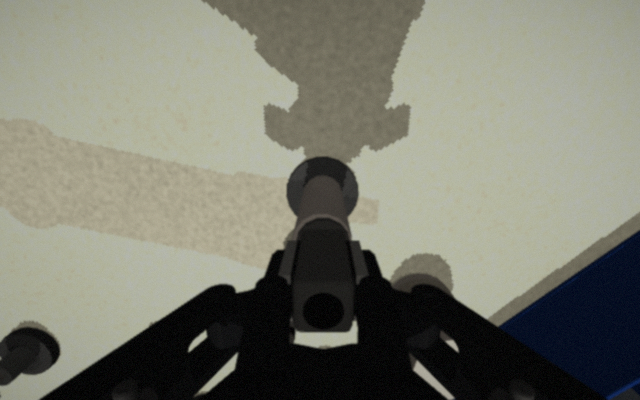

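The probe is gripped, with the opening reading 23 mm on a 24 mm handle. I'll lift straight up.

```bash
python3 -m crank '[[[0,0,-0.006],[0,0,0],0.01],[[0,0,-0.012],[0,0,0],0.01],[[0,0,-0.018],[0,0,0],0.01],[[0,0,-0.02],[0,0,0],0.01],[[0,0,-0.02],[0,0,0],0.01],[[0,0,-0.02],[0,0,0],0.01],[[0,0,-0.02],[0,0,0],0.01],[[0,0,-0.014],[0,0,0],0.01],[[0,0,0],[0,0,0],0.01],[[0,0,0],[0,0,0],0.01]]'
python3 - <<'E'
from h import *
state([.5457,.2975,.2726])
c,p,d=shot("scene","s4")
q=cv2.resize(p[150:290,320:440,::-1],None,fx=4.2,fy=4.2,interpolation=cv2.INTER_CUBIC);cv2.imwrite("pics/s4c.png",cv2.convertScaleAbs(q,alpha=1.3))
shot("wrist","w4")
o=np.array([.5455,.2976]);print(proj(c,[[*o,.142],[*o,.19],[*o,.242],[*o,.304]]))
E
```

```text
t: 5.68
eef_pos: [0.545, 0.2974, 0.2717]
tool_rot: [-0.0, 0.376, 0.927, -0.0]
contact_force: [-0.0, -0.1, -1.1]
gripper_width: 0.275
t 5.67 pos [0.545  0.2974 0.2717] q7 [-0.7783  0.3689  0.2352  1.6742 -0.094   1.1105  0.284 ] F [-0.042  -0.0874 -1.1442] w 0.2748 yaw_y 45.8625579465219 z [-0.0009 -0.0005 -1.    ] v 0.008467740282478821
tool shift [-0.0004  0.0006 -0.0009]
[[374.2333 228.4367]
 [375.4625 213.5159]
 [376.8549 196.5723]
 [378.6036 175.2308]]
```

View pics/s4c.png

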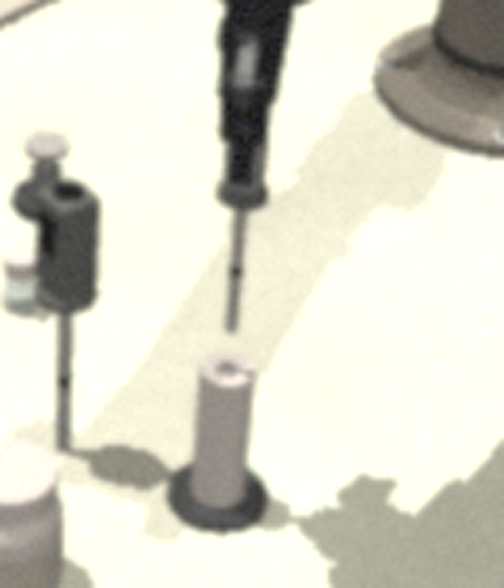

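View pics/w4.png

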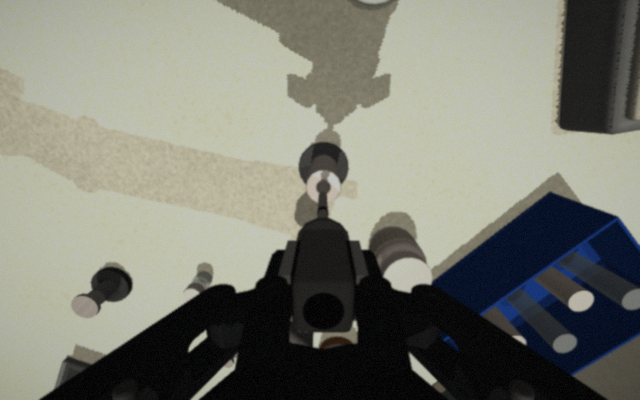

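The probe is out and the stem is straight. The tip is at scene (375,229), against a prediction of (374.2,228.4). Next I'll carry it to the wide post.

```bash
python3 -m crank '[[[-0.01,-0.018,0],[0,0,0],0.01],[[-0.02,-0.036,0],[0,0,0],0.01],[[-0.024,-0.043,0],[0,0,0],0.01],[[-0.024,-0.043,0],[0,0,0],0.01],[[-0.024,-0.043,0],[0,0,0],0.01],[[-0.024,-0.043,0],[0,0,0],0.01],[[-0.024,-0.043,0],[0,0,0],0.01],[[-0.018,-0.034,0],[0,0,0],0.01],[[-0.011,-0.018,0],[0,0,0],0.01],[[0,0,0],[0,0,0],0.01]]'
python3 -m crank '[[[0,0,0],[0,0,0],0.01],[[0,0,0],[0,0,0],0.01]]'
python3 - <<'E'
from h import *
state([.4503,-.0573,.205])
shot("wrist","w5")
E
```

```text
t: 7.02
eef_pos: [0.4488, -0.0599, 0.2721]
tool_rot: [-0.0, 0.378, 0.926, 0.0]
contact_force: [-0.2, 0.1, -1.1]
gripper_width: 0.27
t: 7.28
eef_pos: [0.4504, -0.0565, 0.2722]
tool_rot: [-0.0, 0.375, 0.927, 0.0]
contact_force: [0.8, 0.5, -1.6]
gripper_width: 0.276
t 7.28 pos [ 0.4504 -0.0565  0.2722] q7 [-0.415   0.0678  0.4278  2.0502 -0.0329  1.0301  0.8311] F [ 0.7556  0.476  -1.5969] w 0.2757 yaw_y 45.964580474670974 z [-0.0002  0.0001 -1.    ] v 0.002519592144087671
tool shift [-0.0005 -0.0006  0.0672]
```

View pics/w5.png

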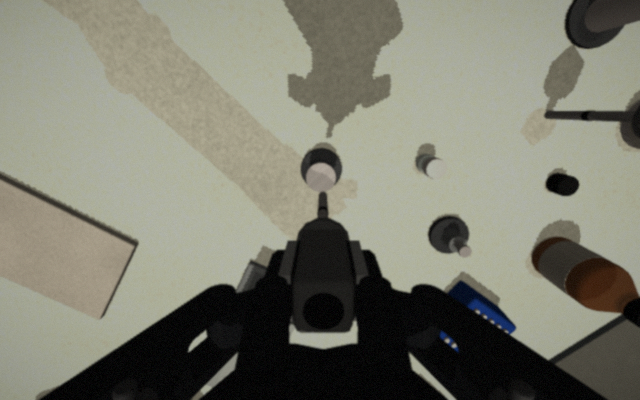

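The wrist picture shows the wide cap at (321,177) and the narrow cap at (466,252), with the stem tip at about (323,193). I'll measure all three.

```bash
python3 - <<'E'
from h import *
c,p,d=pickle.load(open("w5.pkl","rb"))
b=cv2.convertScaleAbs(p[:,:,::-1],alpha=1.6)
A=cv2.resize(b[140:220,290:360],None,fx=7,fy=7,interpolation=cv2.INTER_CUBIC)
B=cv2.resize(b[205:275,420:490],None,fx=5,fy=8 and 5,interpolation=cv2.INTER_CUBIC)
h=max(A.shape[0],B.shape[0]);pad=lambda x:cv2.copyMakeBorder(x,0,h-x.shape[0],0,0,cv2.BORDER_CONSTANT)
cv2.imwrite("pics/w5c.png",np.hstack([pad(A)[:, :],pad(B)[:, :300]]))
T=[.4504,-.0565,.2722-.1306]
print('tip proj',proj(c,[T,np.add(T,[0,0,.048])]),'top cap',proj(c,[[.4503,-.0573,.06],[.6475,.0073,.06]]))
E
```

```text
tip proj [[321.7978 193.6659]
 [321.6158 211.1303]] top cap [[321.4482 174.9793]
 [466.0193 249.7899]]
```

View pics/w5c.png

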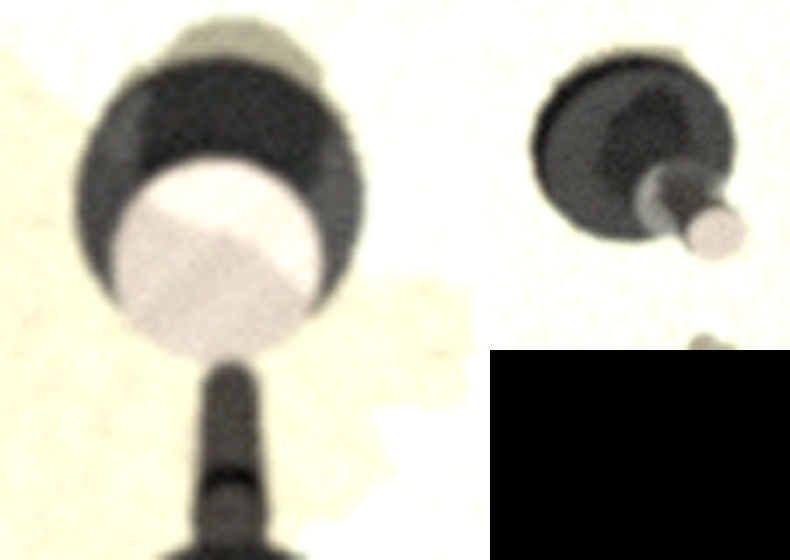

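```bash
python3 -m crank '[[[-0.0005,-0.0006,0.01],[0,0,0],0.01],[[0,0,0.02],[0,0,0],0.01],[[0,0,0.02],[0,0,0],0.01],[[0,0,0.012],[0,0,0],0.01],[[0,0,0.006],[0,0,0],0.01],[[0,0,0],[0,0,0],0.01],[[0,0,0],[0,0,0],0.01]]'
python3 - <<'E'
from h import *
state([.4503,-.0573,.1906])
c,p,d=shot("wrist","w6");cs,ps,_=shot("scene","s6")
b=cv2.convertScaleAbs(p[:,:,::-1],alpha=1.6)
A=cv2.resize(b[140:240,285:365],None,fx=5.5,fy=5.5,interpolation=cv2.INTER_CUBIC)
k=proj(cs,[.4503,-.0573,.06])[0].astype(int);print(k)
B=cv2.resize(cv2.convertScaleAbs(ps[k[1]-40:k[1]+30,k[0]-25:k[0]+25,::-1],alpha=1.3),None,fx=7,fy=7,interpolation=cv2.INTER_CUBIC)
h=max(A.shape[0],B.shape[0]);pad=lambda x:cv2.copyMakeBorder(x,0,h-x.shape[0],0,0,cv2.BORDER_CONSTANT)
cv2.imwrite("pics/w6c.png",np.hstack([pad(A),pad(B)]))
E
```

```text
t: 8.2
eef_pos: [0.4507, -0.0583, 0.2048]
tool_rot: [0.0, 0.376, 0.927, 0.0]
contact_force: [0.2, 1.0, -1.1]
gripper_width: 0.275
t 8.2 pos [ 0.4507 -0.0583  0.2048] q7 [-0.3916  0.1627  0.4282  2.129  -0.0886  0.8653  0.8894] F [ 0.1663  0.9563 -1.115 ] w 0.275 yaw_y 45.856808054092376 z [ 0.001   0.0001 -1.    ] v 0.002455533093290342
tool shift [0.001  0.0005 0.0142]
[330 184]
```

View pics/w6c.png

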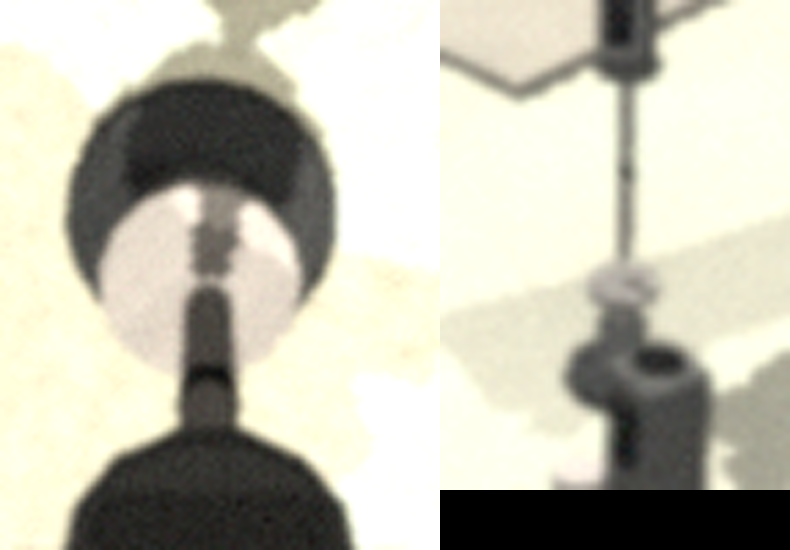

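The tip is about 14 mm above the wide cap and well inside it. I'll approach slowly while watching the force (baseline about -1.1 N).

```bash
S='from h import *
from station import bot
o=bot.get_obs();print(o["t"],o["eef_pos"],o["contact_force"])'
python3 -m crank '[[[0.0005,0,0.006],[0,0,0],0.01],[[0,0,0.005],[0,0,0],0.01],[[0,0,0],[0,0,0],0.01],[[0,0,0],[0,0,0],0.01]]'
python3 -c "$S"
python3 -m crank '[[[0,0,0.002],[0,0,0],0.01],[[0,0,0.002],[0,0,0],0.01],[[0,0,0.001],[0,0,0],0.01],[[0,0,0],[0,0,0],0.01],[[0,0,0],[0,0,0],0.01]]'
python3 -c "$S"
```

```text
t: 8.8
eef_pos: [0.4499, -0.0579, 0.1932]
tool_rot: [-0.0, 0.376, 0.927, -0.0]
contact_force: [-0.5, -0.0, -0.7]
gripper_width: 0.275
8.8 [ 0.4499 -0.0579  0.1932] [-0.5024 -0.0425 -0.6727]
t: 9.43
eef_pos: [0.45, -0.0579, 0.1884]
tool_rot: [0.0, 0.376, 0.927, 0.0]
contact_force: [-0.1, 0.1, 0.2]
gripper_width: 0.276
9.425 [ 0.45   -0.0579  0.1884] [-0.1286  0.0575  0.186 ]
```

```bash
S='from h import *
from station import bot
o=bot.get_obs();print(o["t"],o["eef_pos"],o["contact_force"])'
python3 -m crank '[[[0,0,0.0015],[0,0,0],0.01],[[0,0,0.001],[0,0,0],0.01],[[0,0,0],[0,0,0],0.01],[[0,0,0],[0,0,0],0.01]]'
python3 -c "$S
c,p,d=shot('wrist','w7');cs,ps,_=shot('scene','s7')
o=bot.get_obs();print(o['contact_force'])
A=cv2.resize(cv2.convertScaleAbs(p[140:240,285:365,::-1],alpha=1.6),None,fx=5.5,fy=5.5,interpolation=cv2.INTER_CUBIC)
B=cv2.resize(cv2.convertScaleAbs(ps[144:214,305:355,::-1],alpha=1.3),None,fx=7,fy=7,interpolation=cv2.INTER_CUBIC)
h=max(A.shape[0],B.shape[0]);pad=lambda x:cv2.copyMakeBorder(x,0,h-x.shape[0],0,0,cv2.BORDER_CONSTANT)
cv2.imwrite('pics/w7c.png',np.hstack([pad(A),pad(B)]))"
```

```text
t: 9.93
eef_pos: [0.45, -0.0579, 0.1859]
tool_rot: [0.0, 0.376, 0.927, 0.0]
contact_force: [0.4, 0.6, 1.1]
gripper_width: 0.273
9.925 [ 0.45   -0.0579  0.1859] [0.4199 0.6139 1.1387]
[0.3103 0.1896 0.4123]
```

View pics/w7c.png

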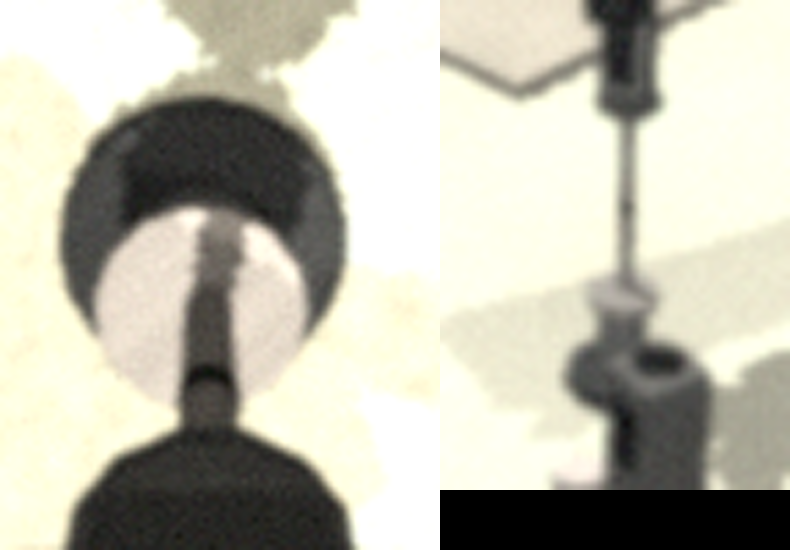

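The wide cap is down about 4.5–5 mm: the cap moved 1.7 px in the scene view and the force rose about 2 N. The tip is about 1.4 mm off centre. I'll go up and over to the narrow post with that correction.

```bash
python3 -m crank '[[[0,0,-0.004],[0,0,0],0.01],[[0,0,-0.01],[0,0,0],0.01],[[0,0,-0.02],[0,0,0],0.01],[[0,0,-0.02],[0,0,0],0.01],[[-0.006,0.012,0],[0,0,0],0.01],[[-0.016,0.03,0],[0,0,0],0.01],[[-0.022,0.042,0],[0,0,0],0.01],[[-0.022,0.042,0],[0,0,0],0.01],[[-0.018,0.034,0],[0,0,0],0.01],[[-0.0126,0.0227,0],[0,0,0],0.01]]'
python3 -m crank '[[[0,0,0.01],[0,0,0],0.01],[[0,0,0.015],[0,0,0],0.01],[[0,0,0],[0,0,0],0.01],[[0,0,0],[0,0,0],0.01]]'
python3 - <<'E'
from h import *
state([.6465,.006,.1906])
c,p,d=shot("wrist","w8")
A=cv2.resize(cv2.convertScaleAbs(p[140:240,285:365,::-1],alpha=1.6),None,fx=5.5,fy=5.5,interpolation=cv2.INTER_CUBIC)
cv2.imwrite("pics/w8c.png",A)
E
```

```text
t: 11.28
eef_pos: [0.6482, 0.0077, 0.238]
tool_rot: [-0.001, 0.375, 0.927, -0.0]
contact_force: [0.6, -0.8, -1.5]
gripper_width: 0.273
t: 11.78
eef_pos: [0.646, 0.0056, 0.2148]
tool_rot: [-0.0, 0.376, 0.927, 0.0]
contact_force: [-0.5, -0.3, -1.5]
gripper_width: 0.273
t 11.78 pos [0.646  0.0056 0.2148] q7 [-0.3886  0.4785  0.3927  1.6805 -0.2079  1.0242  0.873 ] F [-0.5317 -0.3195 -1.4604] w 0.2734 yaw_y 45.83297414473045 z [-0.0002  0.0001 -1.    ] v 0.01455836310765004
tool shift [-0.0001  0.0006  0.0242]
```

View pics/w8c.png

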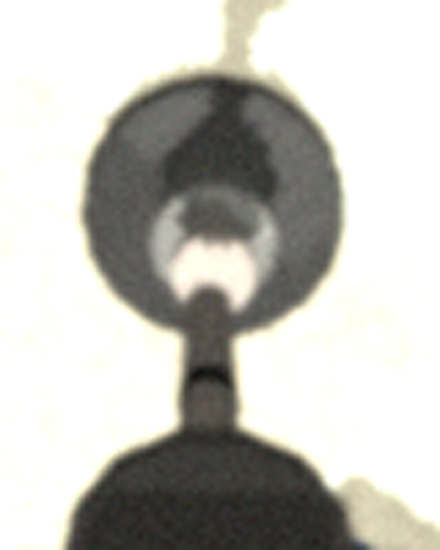

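```bash
python3 - <<'E'
from h import *
for n,P in (("w6",[.4507,-.0583,.2048]),("w7",[.45,-.0579,.1859]),("w8",[.646,.0056,.2148])):
    c,p,d=pickle.load(open(n+".pkl","rb"));P=np.array(P)
    print(n,'tip pred',proj(c,[P-[0,0,.1306]])*5.5-np.array([285,140])*5.5,'at .06',(proj(c,[[P[0],P[1],.06]])-[285,140])*5.5)
E
```

```text
w6 tip pred [[201.4595 294.5689]] at .06 [[201.6657 272.0914]]
w7 tip pred [[202.0376 294.8987]] at .06 [[201.956  302.8382]]
w8 tip pred [[202.3435 295.0262]] at .06 [[202.7389 258.0623]]
```

The cap centre sits about 2 mm towards the image bottom (tool -x) and 0.6 mm right (+y) of where the tip would land. I'll correct that, go lower and check again.

```bash
python3 -m crank '[[[-0.001,0.0006,0.005],[0,0,0],0.01],[[-0.001,0,0.008],[0,0,0],0.01],[[0,0,0.004],[0,0,0],0.01],[[0,0,0],[0,0,0],0.01],[[0,0,0],[0,0,0],0.01]]'
python3 - <<'E'
from h import *
o,M=state([.6465,.006,.1906])
c,p,d=shot("wrist","w9");cs,ps,_=shot("scene","s9")
P=o['eef_pos'];print((proj(c,[[P[0],P[1],.06]])-[285,140])*5.5)
A=cv2.resize(cv2.convertScaleAbs(p[140:240,285:365,::-1],alpha=1.6),None,fx=5.5,fy=5.5,interpolation=cv2.INTER_CUBIC)
k=proj(cs,[.6465,.006,.06])[0].astype(int);print(k)
B=cv2.resize(cv2.convertScaleAbs(ps[k[1]-40:k[1]+30,k[0]-25:k[0]+25,::-1],alpha=1.3),None,fx=7,fy=7,interpolation=cv2.INTER_CUBIC)
h=max(A.shape[0],B.shape[0]);pad=lambda x:cv2.copyMakeBorder(x,0,h-x.shape[0],0,0,cv2.BORDER_CONSTANT)
cv2.imwrite("pics/w9c.png",np.hstack([pad(A),pad(B)]))
E
```

```text
t: 12.45
eef_pos: [0.6484, 0.005, 0.1979]
tool_rot: [0.0, 0.376, 0.927, 0.0]
contact_force: [0.1, 0.1, -0.7]
gripper_width: 0.276
t 12.45 pos [0.6484 0.005  0.1979] q7 [-0.3814  0.4996  0.3864  1.6899 -0.217   0.9944  0.8815] F [ 0.0789  0.0683 -0.7472] w 0.2755 yaw_y 45.8599277244069 z [ 0.0002 -0.     -1.    ] v 0.004435039163408759
tool shift [ 0.0021 -0.0006  0.0073]
[[202.1633 282.9157]]
[288 211]
```

View pics/w9c.png

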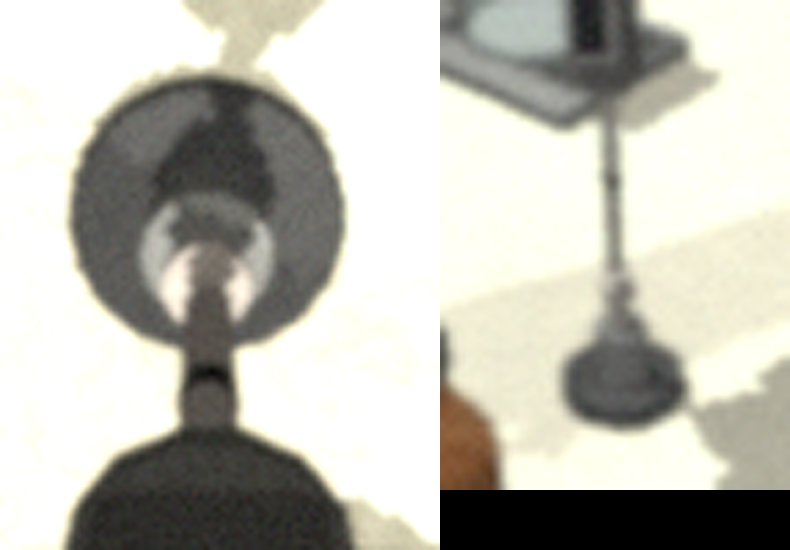

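```bash
python3 - <<'E'
from h import *
c,p,d=pickle.load(open("w9.pkl","rb"))
A=cv2.resize(cv2.convertScaleAbs(p[172:212,305:340,::-1],alpha=1.6),None,fx=15,fy=15,interpolation=cv2.INTER_CUBIC)
# predicted cap outline if cap centred under tip at biased location: bias +1.1,+1.1 px
t=np.linspace(0,2*np.pi,60)
for off,col in (((0,0),(0,0,255)),):
    P=np.c_[.6484+.008*np.cos(t),.005+.008*np.sin(t),np.full(60,.06)]
    u=(proj(c,P)+[1.1,1.1]-[305,172]+.5)*15-.5
    cv2.polylines(A,[u.astype(np.int32)],True,col,1)
cv2.imwrite("pics/w9d.png",A)
E
```

```text
(no output)
```

View pics/w9d.png

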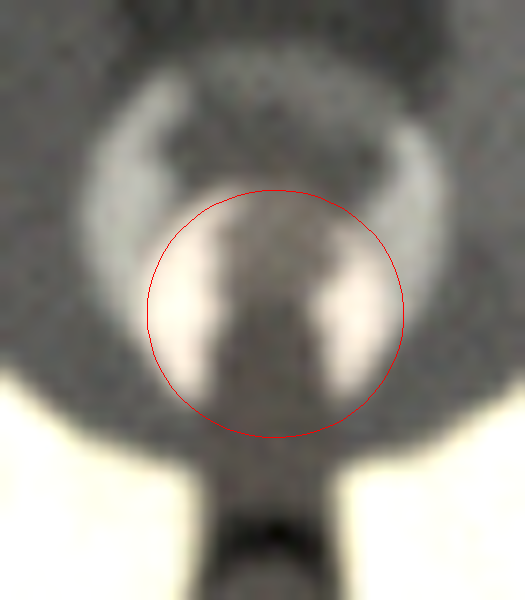

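The predicted landing circle is about 1 mm below and 0.4 mm right of the cap, so I'll apply a small correction and press.

```bash
python3 -m crank '[[[0.0008,-0.0003,0.002],[0,0,0],0.01],[[0,0,0.003],[0,0,0],0.01],[[0,0,0.002],[0,0,0],0.01],[[0,0,0.002],[0,0,0],0.01],[[0,0,0],[0,0,0],0.01],[[0,0,0],[0,0,0],0.01]]'
python3 -c "
from h import *
o,M=state([.6484,.005,.1861])"
python3 -m crank '[[[0,0,0.0015],[0,0,0],0.01],[[0,0,0.001],[0,0,0],0.01],[[0,0,0],[0,0,0],0.01],[[0,0,0],[0,0,0],0.01]]'
python3 - <<'E'
from h import *
o,M=state([.6484,.005,.1861])
c,p,d=shot("wrist","w10");cs,ps,_=shot("scene","s10")
A=cv2.resize(cv2.convertScaleAbs(p[140:240,285:365,::-1],alpha=1.6),None,fx=5.5,fy=5.5,interpolation=cv2.INTER_CUBIC)
k=(288,211)
B=cv2.resize(cv2.convertScaleAbs(ps[k[1]-40:k[1]+30,k[0]-25:k[0]+25,::-1],alpha=1.3),None,fx=7,fy=7,interpolation=cv2.INTER_CUBIC)
h=max(A.shape[0],B.shape[0]);pad=lambda x:cv2.copyMakeBorder(x,0,h-x.shape[0],0,0,cv2.BORDER_CONSTANT)
cv2.imwrite("pics/w10c.png",np.hstack([pad(A),pad(B)]))
E
```

```text
t: 13.3
eef_pos: [0.6475, 0.0053, 0.1889]
tool_rot: [0.0, 0.376, 0.927, 0.0]
contact_force: [0.1, -1.1, -0.1]
gripper_width: 0.277
t 13.3 pos [0.6475 0.0053 0.1889] q7 [-0.3797  0.5078  0.383   1.6995 -0.2211  0.9771  0.8843] F [ 0.1291 -1.1256 -0.0693] w 0.2767 yaw_y 45.86141808451662 z [ 0.0001  0.0001 -1.    ] v 0.0014910230108237312
tool shift [-0.0009  0.0004  0.0028]
t: 13.8
eef_pos: [0.6476, 0.0053, 0.1864]
tool_rot: [0.0, 0.376, 0.927, 0.0]
contact_force: [-0.8, -0.0, 1.3]
gripper_width: 0.274
t 13.8 pos [0.6476 0.0053 0.1864] q7 [-0.3789  0.5105  0.3821  1.7014 -0.2224  0.9723  0.8853] F [-0.799  -0.0425  1.2903] w 0.2738 yaw_y 45.85818250294007 z [ 0.0003  0.     -1.    ] v 0.002501808213710631
tool shift [-0.0008  0.0003  0.0003]
```

View pics/w10c.png

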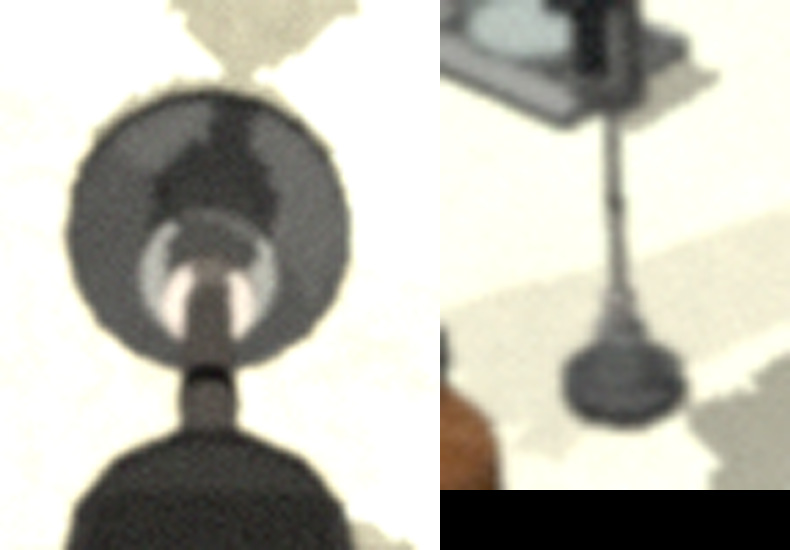

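The narrow cap is also down about 4.3 mm, with the force up about 2.2 N, and the probe hasn't slipped: the band stays at crop y=372. I'll lift and carry it towards the guide.

```bash
python3 -m crank '[[[0,0,-0.004],[0,0,0],0.01],[[0,0,-0.012],[0,0,0],0.01],[[0,0,-0.02],[0,0,0],0.01],[[0,0,-0.025],[0,0,0],0.01],[[0,0,-0.02],[0,0,0],0.01],[[0,0,0],[0,0,0],0.01]]'
python3 -m crank '[[[-0.009,-0.02,0],[0,0,0],0.01],[[-0.017,-0.037,0],[0,0,0],0.01],[[-0.017,-0.037,0],[0,0,0],0.01],[[-0.017,-0.037,0],[0,0,0],0.01],[[-0.017,-0.037,0],[0,0,0],0.01],[[-0.017,-0.037,0],[0,0,0],0.01],[[-0.013,-0.03,0],[0,0,0],0.01],[[-0.01,-0.022,0],[0,0,0],0.01],[[-0.008,-0.0186,0],[0,0,0],0.01],[[0,0,0],[0,0,0],0.01]]'
python3 -m crank '[[[0,0,0],[0,0,0],0.01],[[0,0,0],[0,0,0],0.01]]'
python3 - <<'E'
from h import *
o,M=state([.5455,-.2795,.236])
c,p,d=shot("wrist","w11")
P=o['eef_pos'];print(proj(c,[[P[0],P[1],.1],[P[0],P[1],P[2]-.1306]]))
ct,pt,_=pickle.load(open("top0.pkl","rb"));print(plane(ct,[(453.4,215.06)],.1))
E
```

```text
t: 14.65
eef_pos: [0.6488, 0.0051, 0.2703]
tool_rot: [0.002, 0.376, 0.927, 0.001]
contact_force: [0.4, 0.0, -1.1]
gripper_width: 0.277
t: 15.9
eef_pos: [0.5435, -0.2818, 0.2669]
tool_rot: [-0.0, 0.378, 0.926, -0.0]
contact_force: [-0.2, 0.5, -1.7]
gripper_width: 0.275
t: 16.15
eef_pos: [0.5459, -0.2781, 0.2671]
tool_rot: [-0.0, 0.375, 0.927, 0.0]
contact_force: [0.1, -0.1, -0.5]
gripper_width: 0.276
t 16.15 pos [ 0.5459 -0.2781  0.2671] q7 [-0.0022  0.381   0.4921  1.7129 -0.1993  1.0978  1.354 ] F [ 0.1298 -0.1071 -0.5239] w 0.2758 yaw_y 45.987328555665144 z [-0.      0.0007 -1.    ] v 0.004986087222121516
tool shift [-0.0007 -0.0013  0.0311]
[[321.7953 183.9252]
 [321.6999 193.668 ]]
[[ 0.5461 -0.2784  0.1   ]]
```

View pics/w11.png

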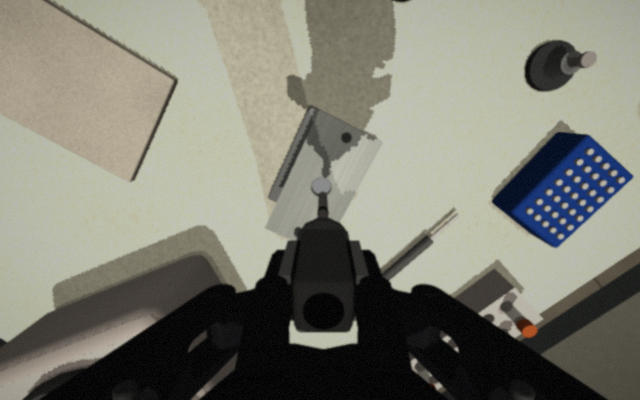

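The hole is at about (321,185), partly behind the tip. I'll lower to 10 mm above the plate and zoom in with an overlay.

```bash
python3 -m crank '[[[0,0,0.008],[0,0,0],0.01],[[0,0,0.01],[0,0,0],0.01],[[0,0,0.006],[0,0,0],0.01],[[0,0,0],[0,0,0],0.01],[[0,0,0],[0,0,0],0.01]]'
cat > ov.py <<'E'
from h import *
import sys
o,M=state();n=sys.argv[1];z=float(sys.argv[2]) if len(sys.argv)>2 else .1
c,p,d=shot("wrist",n)
P=o['eef_pos'];x0,y0=302,170
A=cv2.resize(cv2.convertScaleAbs(p[y0:y0+50,x0:x0+45,::-1],alpha=1.6),None,fx=12,fy=12,interpolation=cv2.INTER_CUBIC)
t=np.linspace(0,2*np.pi,60)
for r,zz,col in ((.01,z,(0,0,255)),(.004,z,(0,200,0)),(.004,P[2]-.1306,(255,0,0))):
    Q=np.c_[P[0]+r*np.cos(t),P[1]+r*np.sin(t),np.full(60,zz)]
    u=(proj(c,Q)+[1.1,1.1]-[x0,y0]+.5)*12-.5
    cv2.polylines(A,[u.astype(np.int32)],True,col,1);print(r,u.mean(0),np.ptp(u,axis=0))
cv2.imwrite(f"pics/{n}d.png",A)
E
python3 ov.py w12
```

```text
t: 16.82
eef_pos: [0.5454, -0.2796, 0.2434]
tool_rot: [0.0, 0.376, 0.927, -0.0]
contact_force: [0.8, -0.7, -1.5]
gripper_width: 0.275
t 16.82 pos [ 0.5454 -0.2796  0.2434] q7 [ 0.0067  0.404   0.4854  1.7387 -0.2129  1.0511  1.3655] F [ 0.833  -0.6909 -1.5013] w 0.275 yaw_y 45.85173259638285 z [ 0.0002 -0.0001 -1.    ] v 0.0048129320068644775
0.01 [257.752 257.581] [251.9653 243.2923]
0.004 [256.8856 257.2466] [100.7683  97.3072]
0.004 [256.4463 301.6979] [105.361  101.3504]
```

View pics/w12d.png

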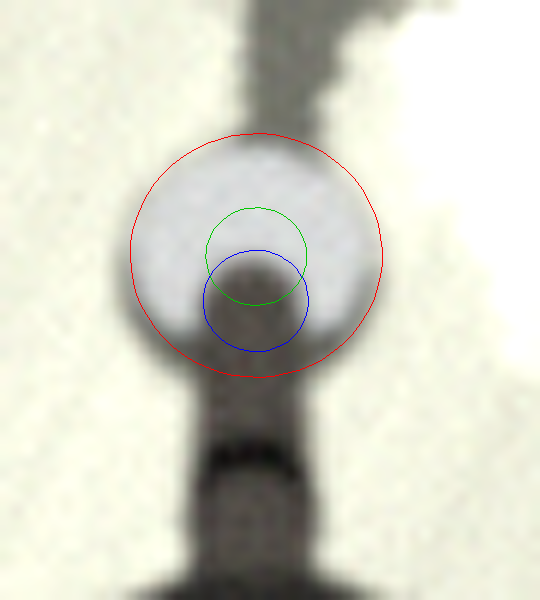

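The hole and the predicted landing agree to about 0.5 mm, so I'll nudge +0.5 mm in x and lower slowly.

```bash
python3 -m crank '[[[0.0005,0,0.004],[0,0,0],0.01],[[0,0,0.006],[0,0,0],0.01],[[0,0,0.006],[0,0,0],0.01],[[0,0,0.004],[0,0,0],0.01],[[0,0,0],[0,0,0],0.01],[[0,0,0],[0,0,0],0.01]]'
python3 ov.py w13
```

```text
t: 17.62
eef_pos: [0.545, -0.2793, 0.2234]
tool_rot: [0.0, 0.376, 0.927, -0.0]
contact_force: [0.0, -0.3, -1.7]
gripper_width: 0.275
t 17.62 pos [ 0.545  -0.2793  0.2234] q7 [ 0.0131  0.4237  0.4777  1.76   -0.2248  1.0119  1.375 ] F [ 0.0071 -0.3038 -1.7173] w 0.275 yaw_y 45.85624766070324 z [ 0.0002 -0.0001 -1.    ] v 0.0031697736093079343
0.01 [256.7986 329.2021] [270.3466 259.4242]
0.004 [255.87  328.886] [108.1181 103.7578]
0.004 [256.1401 302.1411] [105.3556 101.3421]
```

View pics/w13d.png

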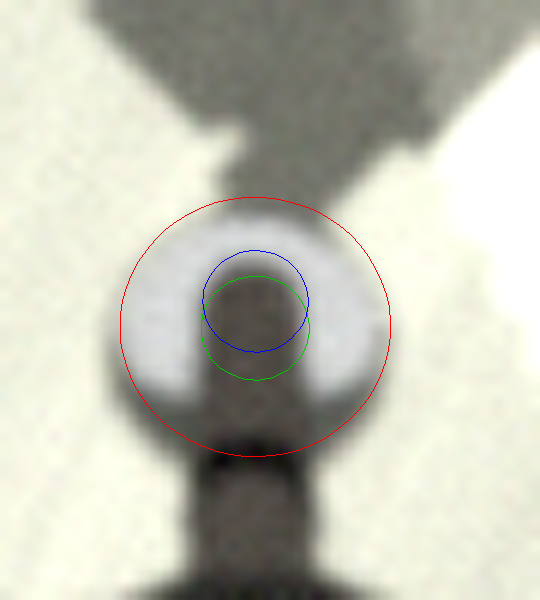

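The tip is in the hole and centred to within about 0.5 mm. I'll go down the rest of the way.

```bash
python3 -m crank '[[[0,0,0.004],[0,0,0],0.01],[[0,0,0.007],[0,0,0],0.01],[[0,0,0.008],[0,0,0],0.01],[[0,0,0.008],[0,0,0],0.01],[[0,0,0.006],[0,0,0],0.01],[[0,0,0.004],[0,0,0],0.01],[[0,0,0.002],[0,0,0],0.01],[[0,0,0],[0,0,0],0.01],[[0,0,0],[0,0,0],0.01]]'
sed -i 's/y0:y0+50/y0:y0+65/' ov.py; python3 ov.py w14
python3 - <<'E'
from h import *
c,p,d=shot("scene","s14")
u=proj(c,[[.545,-.2793,.1],[.545,-.2793,.1+.032],[.545,-.2793,.1+.052]]);print(u)
k=u[0].astype(int)
cv2.imwrite("pics/s14c.png",cv2.resize(cv2.convertScaleAbs(p[k[1]-45:k[1]+35,k[0]-40:k[0]+40,::-1],alpha=1.3),None,fx=7,fy=7,interpolation=cv2.INTER_CUBIC))
E
```

```text
t: 18.8
eef_pos: [0.545, -0.2792, 0.1846]
tool_rot: [0.0, 0.376, 0.927, 0.0]
contact_force: [0.2, 0.1, -0.7]
gripper_width: 0.276
t 18.8 pos [ 0.545  -0.2792  0.1846] q7 [ 0.0286  0.4671  0.4602  1.7947 -0.2509  0.9373  1.3961] F [ 0.1532  0.0671 -0.6654] w 0.2757 yaw_y 45.85975935218113 z [ 0.0004 -0.0001 -1.    ] v 0.002093210286327149
0.01 [255.0258 501.3116] [315.0288 297.7653]
0.004 [253.9469 501.0617] [125.9834 119.0877]
0.004 [255.9    301.4872] [105.3655 101.3517]
[[274.3618 153.8293]
 [273.865  145.7008]
 [273.5494 140.5302]]
```

View pics/w14d.png

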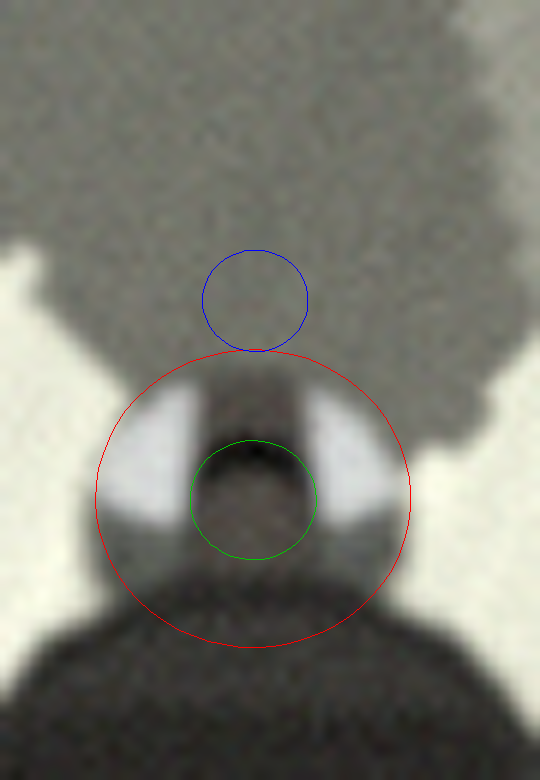

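View pics/s14c.png

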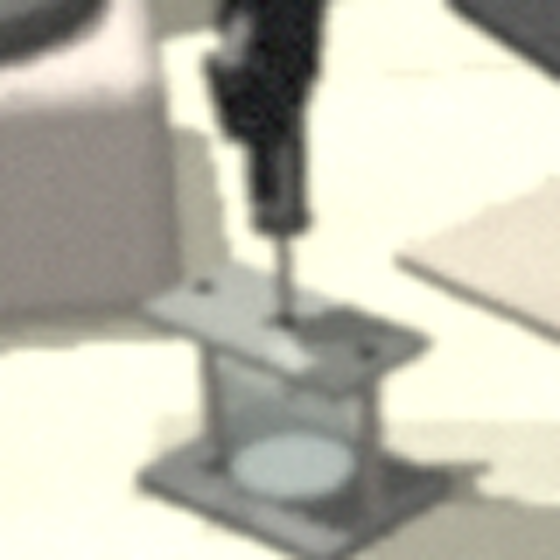

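The stem is centred. By kinematics the band is about 2 mm high, and in the scene crop it sits about 5 crop px above the hole centre taken from the nuts. I'll lower 1.7 mm and check again.

```bash
python3 -m crank '[[[0,0,0.001],[0,0,0],0.01],[[0,0,0.0007],[0,0,0],0.01],[[0,0,0],[0,0,0],0.01],[[0,0,0],[0,0,0],0.01]]'
python3 ov.py w15
python3 - <<'E'
from h import *
ims=[shot("scene",f"s15_{i}")[1].astype(float) for i in range(4)]
wi=[shot("wrist",f"w15_{i}")[1].astype(float) for i in range(6)]
p=np.mean(ims,0);w=np.mean(wi,0)
A=cv2.resize(np.clip(p[140:168,258:292,::-1]*1.4,0,255).astype(np.uint8),None,fx=16,fy=16,interpolation=cv2.INTER_CUBIC)
B=cv2.resize(np.clip(w[195:235,300:345,::-1]*2,0,255).astype(np.uint8),None,fx=16,fy=16,interpolation=cv2.INTER_CUBIC)
cv2.imwrite("pics/s15.png",A);cv2.imwrite("pics/w15e.png",B);np.save("w15m.npy",w);np.save("s15m.npy",p)
E
```

```text
t: 19.4
eef_pos: [0.5449, -0.2792, 0.1826]
tool_rot: [-0.0, 0.376, 0.927, 0.0]
contact_force: [0.5, -0.5, -1.9]
gripper_width: 0.276
t 19.4 pos [ 0.5449 -0.2792  0.1826] q7 [ 0.0293  0.4694  0.4592  1.7964 -0.2521  0.934   1.397 ] F [ 0.4512 -0.5026 -1.8544] w 0.2755 yaw_y 45.859301510066864 z [-0.  0. -1.] v 0.0025449358883039225
0.01 [255.2112 512.0364] [317.6605 300.0156]
0.004 [254.1228 511.79  ] [127.0356 119.9874]
0.004 [256.2657 302.101 ] [105.3525 101.3464]
```

View pics/s15.png

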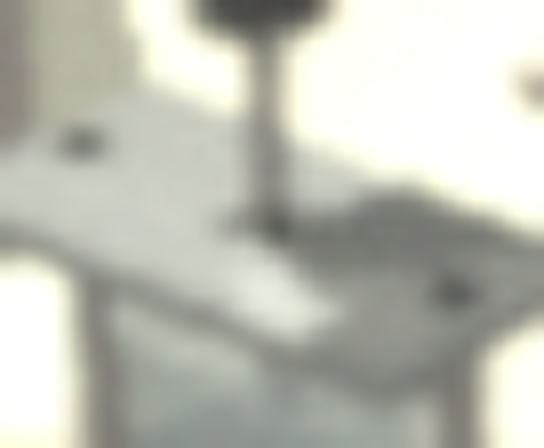

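View pics/w15e.png

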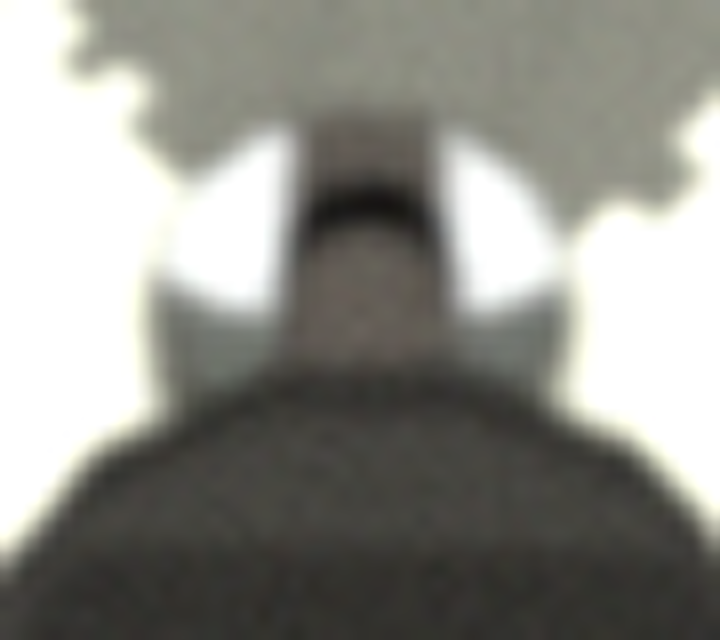

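The views disagree by a millimetre or two on centring and height. I'll fit the hole outline numerically.

```bash
python3 - <<'E'
from h import *
def im(a,x0,y0,w,h,s):
    a=a[y0:y0+h,x0:x0+w].astype(float);d=(a[...,2]-a[...,0]);d=cv2.GaussianBlur(d,(0,0),.7)
    g=np.clip((d+25)*5,0,255).astype(np.uint8);c=np.clip(a[...,::-1]*1.7,0,255).astype(np.uint8)
    return np.hstack([cv2.resize(x,None,fx=s,fy=s,interpolation=cv2.INTER_CUBIC) for x in (c,cv2.merge([g]*3))])
w12=pickle.load(open("w12.pkl","rb"))[1];w13=pickle.load(open("w13.pkl","rb"))[1];w15=np.load("w15m.npy")
A=np.vstack([im(w12,305,175,36,30,10),im(w13,305,180,36,30,10)])
cv2.imwrite("pics/f1.png",A)
cv2.imwrite("pics/f2.png",im(w15,303,195,40,32,10))
E
```

```text
(no output)
```

View pics/f1.png

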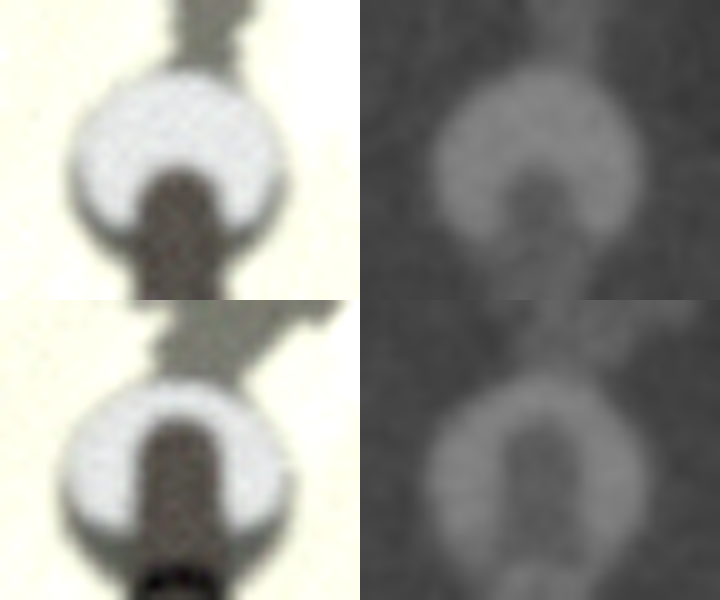

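View pics/f2.png

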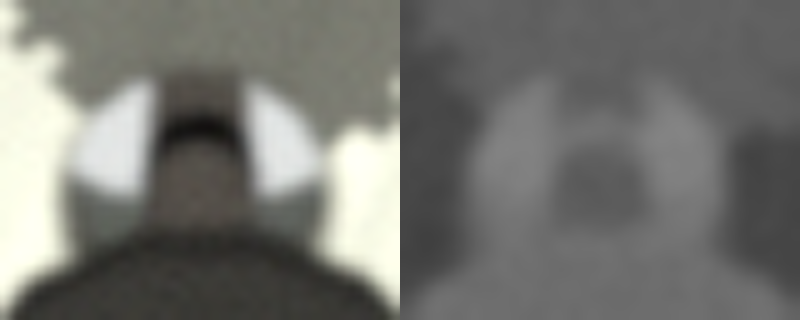

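```bash
python3 - <<'E'
from h import *
D=[pickle.load(open(f"w15_{i}.pkl","rb"))for i in range(6)]
c=D[0][0];d=np.array([x[2] for x in D]);d[d==0]=np.nan
m=np.nanmedian(d,0);s=np.nanstd(d,0);print('std',np.nanmedian(s))
def pt(u,v):
    o,r=ray(c,[(u,v)]);return o+r[0]*m[v,u]   # r has unit z in camera
for u,v in [(323,v) for v in range(198,217)]+[(300,205),(345,205),(305,215),(343,215),(300,195),(345,195),(323,190)]:
    print(u,v,round(float(m[v,u]),4),pt(u,v))
E
```

```text
std 0.00058944395
323 198 0.2203 [ 0.5383 -0.2713  0.0997]
323 199 0.2209 [ 0.539  -0.2719  0.0993]
323 200 0.2212 [ 0.5396 -0.2725  0.0993]
323 201 0.2217 [ 0.5402 -0.2731  0.099 ]
323 202 0.2353 [ 0.5437 -0.2764  0.0863]
323 203 0.2322 [ 0.5435 -0.2763  0.0895]
323 204 0.2312 [ 0.5438 -0.2766  0.0906]
323 205 0.2285 [ 0.5438 -0.2765  0.0935]
323 206 0.2246 [ 0.5434 -0.2762  0.0974]
323 207 0.2214 [ 0.5432 -0.276   0.1007]
323 208 0.2205 [ 0.5435 -0.2763  0.1017]
323 209 0.2181 [ 0.5435 -0.2762  0.1042]
323 210 0.2166 [ 0.5436 -0.2764  0.1058]
323 211 0.2148 [ 0.5437 -0.2765  0.1078]
323 212 0.2123 [ 0.5436 -0.2764  0.1103]
323 213 0.2101 [ 0.5435 -0.2763  0.1127]
323 214 0.2082 [ 0.5436 -0.2764  0.1146]
323 215 0.2059 [ 0.5435 -0.2763  0.1169]
323 216 0.2044 [ 0.5436 -0.2764  0.1186]
300 205 0.2219 [ 0.5303 -0.2875  0.0997]
345 205 0.2222 [ 0.5539 -0.2633  0.0995]
305 215 0.2247 [ 0.5386 -0.2906  0.0993]
343 215 0.2252 [ 0.5589 -0.2699  0.0988]
300 195 0.22 [ 0.5248 -0.282   0.0993]
345 195 0.22 [ 0.5482 -0.258   0.0993]
323 190 0.219 [ 0.534  -0.2671  0.0992]
```

The wrist depth helps. The stem runs vertically at a constant xy, and the band is 0–1 mm above the plate plane. The hole centre lies about 1.2 mm towards tool -x and 0.3 mm towards -y. I'll make that small correction.

```bash
python3 -m crank '[[[-0.0006,-0.0003,0.0002],[0,0,0],0.01],[[-0.0006,0,0.0002],[0,0,0],0.01],[[0,0,0],[0,0,0],0.01],[[0,0,0],[0,0,0],0.01]]'
python3 - <<'E'
from h import *
o,M=state()
X=[shot("wrist",f"w16_{i}") for i in range(8)]
w=np.mean([x[1].astype(float) for x in X],0);c=X[0][0]
d=np.array([x[2] for x in X]);d[d==0]=np.nan;m=np.nanmedian(d,0)
def pt(u,v):
    o,r=ray(c,[(u,v)]);return o+r[0]*m[v,u]
V=np.arange(205,217)
Z=np.array([np.mean([pt(u,v) for u in range(320,327)],0) for v in V])
g=w[195:220,320:326].mean((1,2));print('profile',dict(zip(range(195,220),g.round(0))))
k=np.polyfit(V[2:],Z[2:,2],2);print('stem z',np.c_[V,Z]);
for v in (206.5,207,207.5,208):print(v,np.polyval(k,v))
pl=np.array([pt(u,v) for u in (292,296,300,345,349,353) for v in range(195,222,3)]);print('plate z',np.median(pl[:,2]),pl[:,2].std())
B=cv2.resize(np.clip(w[195:235,300:345,::-1]*2,0,255).astype(np.uint8),None,fx=16,fy=16,interpolation=cv2.INTER_CUBIC)
cv2.imwrite("pics/w16e.png",B)
E
```

```text
t: 20.45
eef_pos: [0.5455, -0.2802, 0.1821]
tool_rot: [-0.0, 0.376, 0.927, 0.0]
contact_force: [0.3, 0.9, -0.7]
gripper_width: 0.275
t 20.45 pos [ 0.5455 -0.2802  0.1821] q7 [ 0.0312  0.4716  0.4589  1.7941 -0.253   0.9343  1.3987] F [ 0.2997  0.936  -0.7181] w 0.2751 yaw_y 45.859401211488084 z [-0.0001  0.0001 -1.    ] v 0.0018131752192242481
profile {195: np.float64(69.0), 196: np.float64(69.0), 197: np.float64(69.0), 198: np.float64(69.0), 199: np.float64(67.0), 200: np.float64(58.0), 201: np.float64(50.0), 202: np.float64(46.0), 203: np.float64(46.0), 204: np.float64(46.0), 205: np.float64(42.0), 206: np.float64(30.0), 207: np.float64(15.0), 208: np.float64(15.0), 209: np.float64(30.0), 210: np.float64(42.0), 211: np.float64(46.0), 212: np.float64(47.0), 213: np.float64(47.0), 214: np.float64(47.0), 215: np.float64(47.0), 216: np.float64(46.0), 217: np.float64(39.0), 218: np.float64(30.0), 219: np.float64(26.0)}
stem z [[205.       0.5445  -0.2776   0.0927]
 [206.       0.5443  -0.2775   0.0959]
 [207.       0.5442  -0.2773   0.0989]
 [208.       0.5441  -0.2773   0.1013]
 [209.       0.5444  -0.2776   0.1025]
 [210.       0.5444  -0.2776   0.1047]
 [211.       0.5445  -0.2776   0.1068]
 [212.       0.5444  -0.2776   0.1092]
 [213.       0.5444  -0.2776   0.1113]
 [214.       0.5444  -0.2776   0.1135]
 [215.       0.5444  -0.2776   0.1154]
 [216.       0.5444  -0.2776   0.1175]]
206.5 0.0979444132350144
207 0.09891538293636676
207.5 0.0998936045857329
208 0.10087907818311298
plate z 0.09937540076702958 0.000264395372109215
```

View pics/w16e.png

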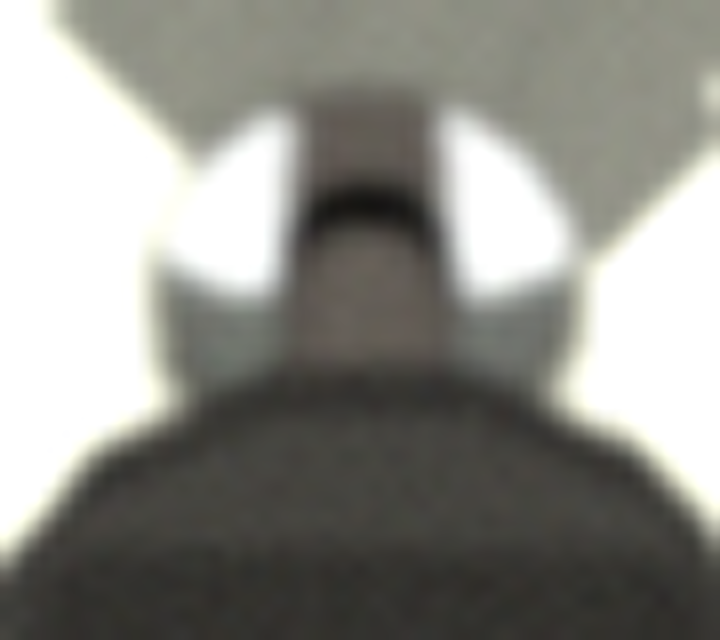

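Depth now puts the band 0.5 mm above the plate plane and the stem within about 0.5 mm of the hole centre. I'll make one last trim and let it settle.

```bash
python3 -m crank '[[[-0.0005,-0.0002,0.0004],[0,0,0],0.01],[[0,0,0],[0,0,0],0.01],[[0,0,0],[0,0,0],0.01],[[0,0,0],[0,0,0],0.01],[[0,0,0],[0,0,0],0.01]]'
python3 - <<'E'
from h import *
o,M=state()
X=[shot("wrist",f"w17_{i}") for i in range(6)]
w=np.mean([x[1].astype(float) for x in X],0);c=X[0][0]
m=np.median([x[2] for x in X],0)
pt=lambda u,v:(lambda o,r:o+r[0]*m[v,u])(*ray(c,[(u,v)]))
V=np.arange(207,217);Z=np.array([np.mean([pt(u,v) for u in range(320,327)],0) for v in V])
g=w[203:213,320:326].mean((1,2));b=46-g;b[b<3]=0;vc=(b*np.arange(203,213)).sum()/b.sum()
pl=np.median([pt(u,v)[2] for u in (292,296,300,345,349,353) for v in range(195,222,3)])
print('band v',vc,'z',np.polyval(np.polyfit(V,Z[:,2],2),vc),'plate',pl,'stem front',Z[3:].mean(0))
g=w[194:206,321:326].mean((1,2));ve=np.interp(-57.5,-g,np.arange(194,206));e=plane(c,[(323,ve)],pl)[0]
print('edge',ve,e,'hole c',e+.01*-M[:,0],'stem axis',Z[3:].mean(0)-.0036*M[:,0],'along tool',M.T@((e-.01*M[:,0])-(Z[3:].mean(0)-.0036*M[:,0])))
s,ps,_=shot("scene","s17");t,pt_,_=shot("top","t17");state()
E
```

```text
t: 21.48
eef_pos: [0.5458, -0.2807, 0.1818]
tool_rot: [0.0, 0.376, 0.927, 0.0]
contact_force: [-0.0, 0.3, -1.3]
gripper_width: 0.275
t 21.48 pos [ 0.5458 -0.2807  0.1818] q7 [ 0.0321  0.4727  0.4587  1.7934 -0.2535  0.934   1.3997] F [-0.0419  0.2973 -1.3124] w 0.2746 yaw_y 45.861889254257264 z [ 0.  0. -1.] v 0.001947073335919014
band v 207.51079071454478 z 0.0994185879580032 plate 0.09942492523006649 stem front [ 0.5446 -0.2781  0.1108]
edge 199.5735294117647 [ 0.54   -0.2735  0.0994] hole c [ 0.5471 -0.2805  0.0994] stem axis [ 0.5472 -0.2806  0.1108] along tool [0.0001 0.     0.0114]
t 21.88 pos [ 0.5458 -0.2807  0.1818] q7 [ 0.0322  0.4727  0.4587  1.7933 -0.2535  0.934   1.3997] F [-0.1388 -0.0554  0.0908] w 0.2713 yaw_y 45.8606989602136 z [ 0.      0.0001 -1.    ] v 0.0021063473247038967
```

View pics/s17.png

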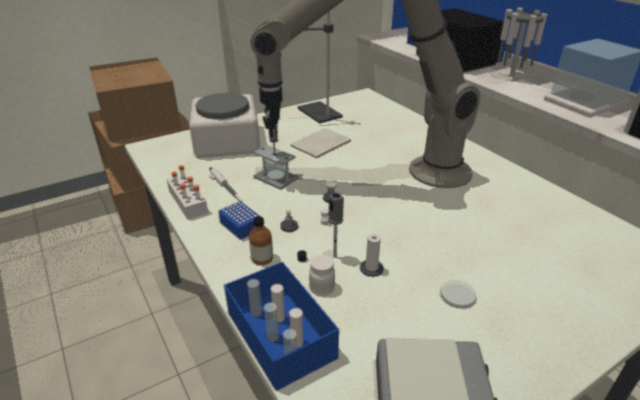

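The band height matches the plate plane to within 0.1 mm, the stem is centred to within measurement, and the arm is still. The scene picture shows the bystanders where they were and the parking tube empty at (373,255). I'll hand in now.

```bash
python3 -c "
from station import bot
print(bot.hand_in())"
```

```text
the job is handed in; nothing more can be done
None
```

I finished the job and handed it in at about 22 s, with the gripper still holding the probe in the guide hole. `hand_in` reports no verdict.

- **Probe:** I took the smaller one from its parking tube and left the larger free-standing lookalike alone.
- **Check posts:** I pressed the wide cap first, then the narrow one. From the tool height and a force rise of about 2 N, each cap went down roughly 4–6 mm, clear of its 10 mm stop.
- **Guide hole:** I lowered the stem through the hole, and the force readings on the way down and at rest showed no sign of contact.

**Last checks:**
- Wrist-camera depth put the band level with the plate's top face (within 0.1 mm) and the stem on the hole centre (within about 0.2 mm).
- The arm was still.
- The bystanders looked undisturbed in the final scene picture.

**Where the checks disagreed:**
- Earlier estimates of the band height and centring differed by 1–2 mm between the scene camera, the tool position, the press forces and the wrist picture. I relied on wrist depth for the final trims.
- Depth read the plate at 99.4 mm instead of 100 mm. By tool position alone the band would be about 0.8 mm below the plate's top face.

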